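# Load the die into the sample press and latch the swing clamp

## Task

Set the short steel die upright into the round well of the sample press, fully home. Then swing the clamp handle round by its knob, up over its cam, until it drops into the notch and its foot presses on the die: find the notch by feel, never force the handle against the cam or its stop, and let go of it. Leave the other things on the bench where they are.

Things in the scene. Friction and masses are not known exactly. Their poses are not given: they have to be found in the camera images.
- die_mid (a point): The die: a plain steel cylinder, 46 mm in diameter, 45 mm tall, with a dark line round it and a dark disc in its top, about 0.3 to 0.5 kg, standing upright on the bench. This point is its centre, half-way up; z is its axis. It is the short squat one: the punch beside it is thinner and taller.
- well (a point): Centre of the mouth of the well for the die: a round hole 49 mm wide, 20 mm deep, with a 3 mm chamfer, in a 95 x 95 mm aluminium block with its top 40 mm above the bench. z is up, x points to the clamp's post, 88 mm away. The die stands 25 mm above the block when home. Best hold the die with the fingers to either side along this y axis: post and cam stand along x.
- press: The sample press, fixed to the bench: white base plate 245 x 160 x 20 mm, the well block, a steel post 138 mm high with a cam ring round its foot, and the clamp on the post. The clamp must not bear on it with over 35 N, which 15 N sideways at the knob does at the stop. Origin on the axis of the post at bench height; x points from the well to the post, the well lies 88 mm along -x.
- clamp: The swing clamp: a flat steel arm on the post, 20 mm wide, its top 97 mm above the bench at the start, 106 mm on the crest of the cam; a knob near its end, a foot under it, and a tail behind the post whose pin rides on the cam ring. It turns about the post and slides freely up and down it; spring and weight pull it down with 9 to 12 N. Origin on the post axis; take its direction from the knob.
- knob (a point): Middle of the clamp's upright black knob, 24 mm wide, 26 mm tall, 140 mm from the post axis. The reading follows the turn but not the rise: it stays at 110 mm while the knob rises 9 mm on the cam. 1 to 6 N sideways turns it, anticlockwise from above. Gripped tightly it cannot ride up or drop: keep the fingers open loosely about it, tips 4 mm above the risen arm, and push with one.
- foot (a point): Under the middle of the clamp's black foot, 20 mm wide, 88 mm from the post axis, in line with the knob (reads the turn, not the rise). Parked 87 to 99 degrees clockwise of the well. Turned, it is lifted 9 mm by the cam well before the die, runs level, then drops 5.5 mm onto the die: the notch lies up to 14 degrees before or past the well's middle, reset each time, a stop wall right behind it.
- punch: Bystander: steel punch, 28 mm in diameter, 67 mm tall, with a 38 mm dark head, standing upright. Origin under its foot.
- jar: Bystander: clear jar with a red lid, 48 mm wide, 62 mm tall. Origin under its foot.
- tube_rack: Bystander: red rack of small tubes, 120 x 180 x 63 mm. Origin under its centre.
- block_rack: Bystander: aluminium tube block, 75 x 110 x 50 mm. Origin under its centre.
- cap: Bystander: blue screw cap lying flat, 32 mm wide, 12 mm high. Origin under its centre.
Not all that is in view belongs to the job. Leave any blue or orange look-alike of the part that bears die_mid alone.

How it is judged:
On the way, in this order (a step that is already met when the one before it is completed fails the run):
1. the die stands in the well, fully home and let go (horizontal distance between die_mid and well below 0.004 m and z of die_mid in the frame of well below 0.0045 m and angle between die_mid's own z axis and vertical below 0.06 rad and contact force between the fingers and die below 0.3 N), for 0.2 s.
2. the clamp has dropped into the notch and presses on the die (horizontal distance between foot and well below 0.026 m and contact force between clamp and die above 4 N), for 0.2 s.
At the end, for the whole second after the job is handed in: The die stands upright in the well (axis within 4 mm, within 2 mm of the floor, tilted less than 0.06 rad), at rest; the clamp lies in the notch (foot within 26 mm of the well's middle), its foot pressing on the die with more than 4 N, and is released (all of step 1 and all of step 2 and linear speed of die below 0.01 m/s); the robot touches nothing.
It fails at once if the clamp is forced against the cam, its stop or the press with more than 35 N (contact force between clamp and press above 35 N).
It fails at once if a bystander is moved more than 30 mm or knocked over (distance of any of punch, jar, tube_rack, block_rack, cap from where it was at the start of the episode above 0.03 m or angle between any of punch, jar, tube_rack, block_rack, cap's own z axis and vertical above 0.5 rad).
It also fails if it takes over 72 s, if anything falls off the work surface, if the arm or the gripper's body presses on something with over 40 N, if the wrist force passes 120 N, or if a joint passes its speed limit or range.

## Robot

A 6-joint arm with a two-finger parallel gripper is mounted at the origin on the work surface. World frame = base frame: x ahead of the robot, y to its left, z up, the work surface at z = 0. Lengths are in m, angles in rad, forces in N, time in s.
With the tool pointing down it reaches from about 0.325 to 0.75 m from the base axis. Payload 7.6 kg.
Tool frame: the origin (TCP) lies midway between the tips of the shut fingers; the grasp point (between the pads) lies 19 mm behind it (arm.hold_point_z is the distance from the TCP to the grasp point, in m); z points along the fingers, y is the line along which they close (so a half turn about z gives the same grasp; the last joint's range is limited). The gripper opens to 85 mm and grips with 20 to 120 N. Pads are 22 mm wide; open, the fingers measure 114 mm over their backs; the gripper's body (76 mm by 85 mm) begins 54 mm behind the grasp point. The pads swing forward as they close: fully open they stand 13 mm farther back than shut.
Start: joints at [-1.37, 0.052, 1.401, -0, 1.689, -0.07], TCP at [0.14, -0.506, 0.231] pointing down, gripper open.
Joint ranges: [-2.9, 2.9], [-0.91, 2.17], [0.12, 2.37], [-1.06, 4.2], [0.26, 2.73], [-2.93, 2.93]. Speed limits (rad/s): [2.57, 2.57, 3.01, 3.14, 3.14, 3.14].

## Interface

Orientations are given as a 3x3 rotation matrix whose columns are the frame's x, y, z axes.
In Python, from plant import arm, viewer, close_job gives the robot as it stands.
- The arm moves only by the shell command python3 -m creep 'ROWS' [OPENING] [FORCE]. ROWS is JSON, a list of rows, each an object of numbers: "dx", "dy", "dz": the shift along the tool's x, y, z in m; "wx", "wy", "wz": the turn, a rotation vector about the tool's x, y, z in rad. A call has 1 to 10 rows; each row is the pose to reach, as a shift and turn from the pose commanded when the call began, along the tool's axes at that moment; what a row does not reach only later rows make up. A row lasts 1/12 s, in which the tool goes at most 41.7 mm and 7.16 degrees, less where a joint would pass 70% of its speed; a pose out of reach is approached as far as the arm can. A call with a gripper value outside its range is refused whole. OPENING is the closure, from -1 (fully open) to 1 (shut), so that 0 is half open, set as the call begins (- or left out, the last holds). The fingers move at their own pace and stop on an object; FORCE is the grip in N (left out, the last holds). Time passes only in rows, so rows that repeat a pose let the fingers close. It gives the time, the measured TCP pose, the force, the opening and the grip force at its end, in the units of the state.
- arm.observe(): the state, without advancing time (a new reading comes with each control period).
- viewer.get_image(name): name is "side" or "top" or "wrist"; returns a dict with "pixels" (420x560x3 uint8, red, green, blue), "camera_matrix" (3x3 intrinsics, pixels), "cam_to_world" (4x4, takes a point from camera to world coordinates). Camera axes: x right, y down, z forward; pixel columns grow to the right and rows downward; lengths in m; the calibration is good to about 2 mm. A picture is of the moment at which its call begins. There is no depth.
- close_job(): hands the job in; it is judged then, once.
The state is a dict: "clock": time; "joint_positions": joint angles; "qvel": joint speeds; "joint_efforts": joint torques, N m; "position": TCP position; "tcp_rot": TCP orientation; "wrist_force": force on the tool from outside, world axes, zero at the start; "moment": the same for the moment, N m; "width": finger opening in m; "grasp_force": force on a finger pad.
Only numpy, scipy, OpenCV 4.12 (cv2) and the standard library are available. Lean on these libraries where they do the work, as an engineer would, in place of code of your own. Each camera call takes 0.05 s, during which the arm holds its last target. There are 200 camera calls.

## Working session

There is one attempt and no reset: what is moved stays moved. The work goes in short steps, Python scripts to look and compute and a shell command to move; the robot and the scene stay as the last step left them, time stands still between calls to the robot, and variables do not carry over. Pictures are saved under pics/ and viewed, at most 10 in all, crops included, and the job is handed in when it is done.

```bash
ls; mkdir -p pics; python3 - <<'E'
from plant import arm, viewer
import cv2, numpy as np
for n in ("top","side"):
    d=viewer.get_image(n); cv2.imwrite(f"pics/{n}0.png",d["pixels"][:,:,::-1]); np.savez(f"pics/{n}0.npz",**d)
    print(n,d["camera_matrix"].round(1).tolist(),d["cam_to_world"].round(3).tolist())
s=arm.observe(); print(s, arm.hold_point_z)
E
```

```text
pics
top [[526.6, 0.0, 280.0], [0.0, 526.6, 212.4], [0.0, 0.0, 1.0]] [[-0.027, -0.986, 0.164, 0.285], [-1.0, 0.029, 0.011, 0.045], [-0.015, -0.164, -0.986, 1.411], [0.0, 0.0, 0.0, 1.0]]
side [[408.1, 0.0, 275.6], [0.0, 408.1, 213.0], [0.0, 0.0, 1.0]] [[0.996, -0.061, 0.061, 0.448], [-0.086, -0.717, 0.691, -0.595], [0.001, -0.694, -0.72, 0.782], [0.0, 0.0, 0.0, 1.0]]
{'clock': 0.1, 'joint_positions': array([-1.37026207e+00,  5.27751956e-02,  1.40161182e+00,  1.07508347e-05,
        1.68857846e+00, -7.02762526e-02]), 'qvel': array([ 0.0005218 , -0.00263137,  0.00057475, -0.00108408,  0.00059739,
       -0.00024754]), 'joint_efforts': array([ 6.23058404e-04, -3.82581711e+01, -3.60984921e+01, -6.17156502e-05,
        4.78506874e-03,  1.63754595e-05]), 'position': array([ 0.14042946, -0.50560185,  0.23056164]), 'tcp_rot': array([[ 9.63554070e-01,  2.67513522e-01, -2.62995444e-04],
       [ 2.67513630e-01, -9.63553134e-01,  1.34744478e-03],
       [ 1.07049615e-04, -1.36869077e-03, -9.99999058e-01]]), 'wrist_force': array([-0.37188007,  0.11409698, -0.08786749]), 'moment': array([-0.02326668,  0.01487519,  0.01442618]), 'grasp_force': 0.0, 'width': 0.0856939550780534} 0.0187
```

View pics/top0.png

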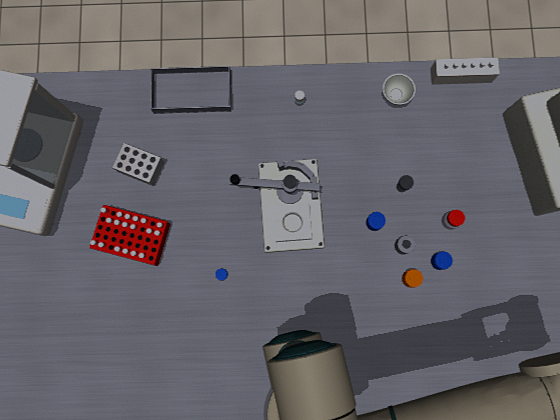

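View pics/side0.png

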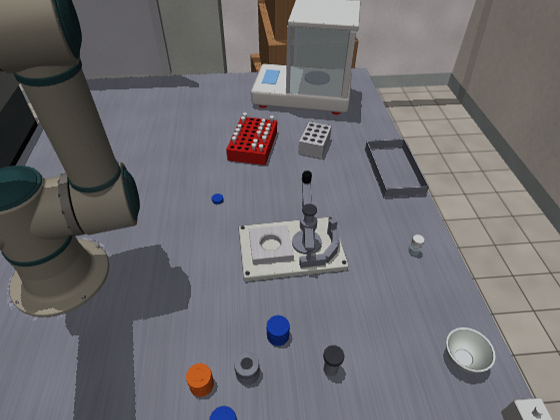

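```bash
cat > h.py <<'E'
import numpy as np, cv2
def ray(d,u,v):
    K,T=d["camera_matrix"],d["cam_to_world"]
    r=T[:3,:3]@np.linalg.solve(K,[u,v,1.]); return T[:3,3],r
def onz(d,u,v,z):
    o,r=ray(d,u,v); return (o+r*(z-o[2])/r[2])
def proj(d,p):
    K,T=d["camera_matrix"],d["cam_to_world"]
    q=K@(T[:3,:3].T@(np.array(p)-T[:3,3])); return q[:2]/q[2]
E
python3 - <<'E'
from h import *
d=np.load("pics/top0.npz"); im=d["pixels"][:,:,::-1]
a=cv2.resize(im[150:260,220:340],None,fx=5,fy=5,interpolation=cv2.INTER_CUBIC)[:550,:600]
cv2.imwrite("pics/press.png",a)
s=np.load("pics/side0.npz"); b=s["pixels"][:,:,::-1]
c=cv2.resize(im[170:300,350:480],None,fx=3,fy=3,interpolation=cv2.INTER_CUBIC)
e=cv2.resize(b[310:420,180:360],None,fx=2.2,fy=3.545,interpolation=cv2.INTER_CUBIC)[:390]
cv2.imwrite("pics/die.png",np.hstack([c,e]))
for n,u,v,z in [("die",405,244,.045),("punch",405,183,.067),("jar",456,218,.062),("blue1",376,221,.045),("blue2",443,260,.045),("orange",413,278,.045),("well",292.5,222,.04),("post",291,182,.138),("knob",235,180,.123),("cap",222,274,.012)]:
    print(n,onz(d,u,v,z).round(3))
# die both views
o1,r1=ray(s,247,362); print("die side",onz(s,247,362,.045).round(3),"well side",onz(s,271,242,.04).round(3),"post side",onz(s,310,211,.138).round(3))
E
```

```text
die [ 0.42  -0.262  0.045]
punch [ 0.577 -0.267  0.067]
jar [ 0.482 -0.393  0.062]
blue1 [ 0.482 -0.19   0.045]
blue2 [ 0.376 -0.357  0.045]
orange [ 0.332 -0.277  0.045]
well [0.487 0.028 0.04 ]
post [0.573 0.03  0.138]
knob [0.585 0.17  0.123]
cap [0.357 0.218 0.012]
die side [ 0.424 -0.265  0.045] well side [0.492 0.024 0.04 ] post side [0.578 0.024 0.138]
```

View pics/press.png

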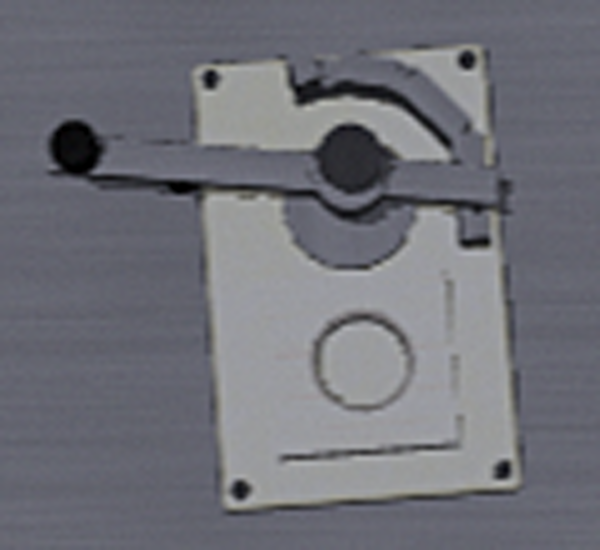

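View pics/die.png

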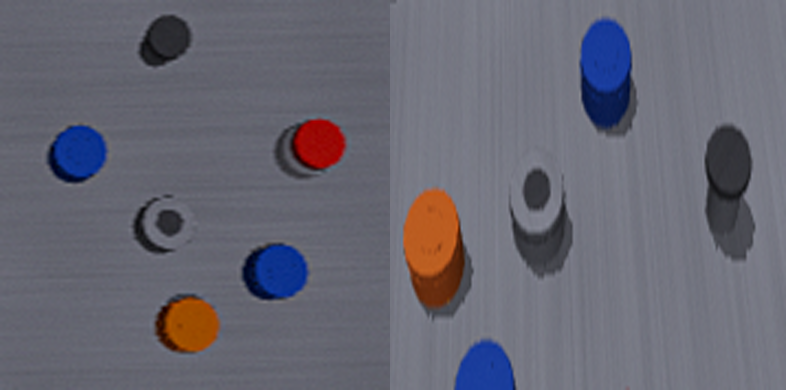

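The grey cylinder with the dark disc at top px (406,244), side px (247,362), is the die. The blue ones at (376,221) and (443,260) and the orange one at (413,278) are look-alikes, and the black one at (405,183) is the punch. In the press picture the well is at px (292.6,222.4) and the knob at (235,179.4) on the +y side. Next I move above the die.

```bash
python3 -m creep '[{"dx":0.034,"dy":-0.016,"dz":0.008,"wz":0.03},{"dx":0.067,"dy":-0.032,"dz":0.016,"wz":0.06},{"dx":0.101,"dy":-0.047,"dz":0.024,"wz":0.09},{"dx":0.134,"dy":-0.063,"dz":0.032,"wz":0.12},{"dx":0.168,"dy":-0.079,"dz":0.04,"wz":0.15},{"dx":0.201,"dy":-0.095,"dz":0.048,"wz":0.18},{"dx":0.235,"dy":-0.111,"dz":0.056,"wz":0.21},{"dx":0.268,"dy":-0.126,"dz":0.064,"wz":0.235},{"dx":0.302,"dy":-0.142,"dz":0.072,"wz":0.255},{"dx":0.3355,"dy":-0.158,"dz":0.081,"wz":0.255}]' -1 40
python3 -m creep '[{},{},{}]'
python3 - <<'E'
from plant import arm, viewer
from h import *
d=viewer.get_image("wrist"); cv2.imwrite("pics/w1.png",d["pixels"][:,:,::-1]); np.savez("pics/w1.npz",**d)
s=arm.observe(); print(s["position"],s["tcp_rot"].round(3).tolist(),d["cam_to_world"].round(3).tolist(),proj(d,[.421,-.263,.045]))
E
```

```text
[ 0.14041601 -0.50565375  0.23066585] [[0.964, 0.268, -0.0], [0.268, -0.964, 0.001], [0.0, -0.001, -1.0]] [[0.268, -0.93, -0.251, 0.205], [-0.964, -0.258, -0.07, -0.487], [0.0, 0.26, -0.966, 0.375], [0.0, 0.0, 0.0, 1.0]] [  85.35233913 -204.90621973]schema error: expected keys dx, dy, dz, wx, wy, wz
schema error: expected keys dx, dy, dz, wx, wy, wz
```

View pics/w1.png

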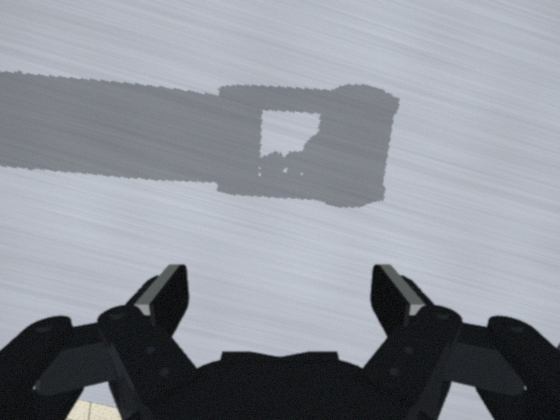

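The picture shows only the bench and the open fingers, because the rows were refused. Every row needs all six keys.

```bash
python3 -m creep '[{"dx":0.034,"dy":-0.016,"dz":0.008,"wx":0,"wy":0,"wz":0.03},{"dx":0.067,"dy":-0.032,"dz":0.016,"wx":0,"wy":0,"wz":0.06},{"dx":0.101,"dy":-0.047,"dz":0.024,"wx":0,"wy":0,"wz":0.09},{"dx":0.134,"dy":-0.063,"dz":0.032,"wx":0,"wy":0,"wz":0.12},{"dx":0.168,"dy":-0.079,"dz":0.04,"wx":0,"wy":0,"wz":0.15},{"dx":0.201,"dy":-0.095,"dz":0.048,"wx":0,"wy":0,"wz":0.18},{"dx":0.235,"dy":-0.111,"dz":0.056,"wx":0,"wy":0,"wz":0.21},{"dx":0.268,"dy":-0.126,"dz":0.064,"wx":0,"wy":0,"wz":0.235},{"dx":0.302,"dy":-0.142,"dz":0.072,"wx":0,"wy":0,"wz":0.255},{"dx":0.3355,"dy":-0.158,"dz":0.081,"wx":0,"wy":0,"wz":0.255}]' -1 40
python3 -m creep '[{"dx":0,"dy":0,"dz":0,"wx":0,"wy":0,"wz":0},{"dx":0,"dy":0,"dz":0,"wx":0,"wy":0,"wz":0},{"dx":0,"dy":0,"dz":0,"wx":0,"wy":0,"wz":0}]'
python3 - <<'E'
from plant import arm, viewer
from h import *
d=viewer.get_image("wrist"); cv2.imwrite("pics/w2.png",d["pixels"][:,:,::-1]); np.savez("pics/w2.npz",**d)
s=arm.observe(); print(s["position"],s["tcp_rot"].round(3).tolist(),d["camera_matrix"],d["cam_to_world"].round(3).tolist(),proj(d,[.421,-.263,.045]))
E
```

```text
clock: 0.98
position: [0.4226, -0.2624, 0.1499]
tcp_rot: [[1.0, 0.015, 0.0], [0.015, -1.0, -0.0], [0.0, 0.0, -1.0]]
wrist_force: [0.6, -2.5, 0.3]
width: 0.0854
grasp_force: 0.0
clock: 1.23
position: [0.4213, -0.264, 0.1502]
tcp_rot: [[1.0, 0.016, -0.001], [0.016, -1.0, -0.0], [-0.001, 0.0, -1.0]]
wrist_force: [-0.4, 1.5, 0.0]
width: 0.0853
grasp_force: 0.0
[ 0.42102061 -0.26450654  0.15045532] [[1.0, 0.015, -0.0], [0.015, -1.0, -0.0], [-0.0, 0.0, -1.0]] [[304.79303409   0.         279.23979576]
 [  0.         304.79303409 218.39971933]
 [  0.           0.           1.        ]] [[0.016, -0.965, -0.26, 0.488], [-1.0, -0.015, -0.006, -0.262], [0.001, 0.261, -0.965, 0.294], [0.0, 0.0, 0.0, 1.0]] [278.91325698 217.99695502]
```

View pics/w2.png

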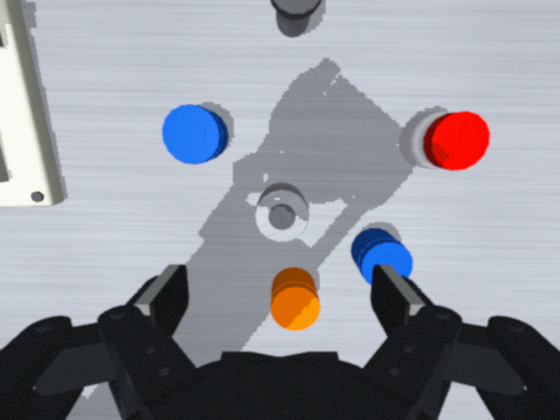

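The wrist view shows the die's disc at (282,216), against (279,218) predicted, so it is about 2 mm off. The fingers have clear room on both sides. Descend and grip.

```bash
python3 -m creep '[{"dx":0.0015,"dy":0.001,"dz":0.02,"wx":0,"wy":0,"wz":0},{"dx":0.0015,"dy":0.001,"dz":0.045,"wx":0,"wy":0,"wz":0},{"dx":0.0015,"dy":0.001,"dz":0.07,"wx":0,"wy":0,"wz":0},{"dx":0.0015,"dy":0.001,"dz":0.095,"wx":0,"wy":0,"wz":0},{"dx":0.0015,"dy":0.001,"dz":0.115,"wx":0,"wy":0,"wz":0},{"dx":0.0015,"dy":0.001,"dz":0.127,"wx":0,"wy":0,"wz":0},{"dx":0.0015,"dy":0.001,"dz":0.131,"wx":0,"wy":0,"wz":0},{"dx":0.0015,"dy":0.001,"dz":0.131,"wx":0,"wy":0,"wz":0}]' -1 40
python3 -m creep '[{"dx":0,"dy":0,"dz":0,"wx":0,"wy":0,"wz":0},{"dx":0,"dy":0,"dz":0,"wx":0,"wy":0,"wz":0},{"dx":0,"dy":0,"dz":0,"wx":0,"wy":0,"wz":0},{"dx":0,"dy":0,"dz":0,"wx":0,"wy":0,"wz":0},{"dx":0,"dy":0,"dz":0,"wx":0,"wy":0,"wz":0},{"dx":0,"dy":0,"dz":0,"wx":0,"wy":0,"wz":0},{"dx":0,"dy":0,"dz":0,"wx":0,"wy":0,"wz":0},{"dx":0,"dy":0,"dz":0,"wx":0,"wy":0,"wz":0}]' 0.6 40
```

```text
clock: 1.95
position: [0.4224, -0.2654, 0.0191]
tcp_rot: [[1.0, 0.015, -0.001], [0.015, -1.0, 0.0], [-0.001, -0.0, -1.0]]
wrist_force: [-0.5, -0.5, 0.5]
width: 0.0853
grasp_force: 0.0
clock: 2.62
position: [0.4237, -0.2655, 0.0208]
tcp_rot: [[1.0, 0.016, 0.002], [0.016, -1.0, -0.002], [0.002, 0.002, -1.0]]
wrist_force: [-0.9, -0.2, 7.2]
width: 0.0447
grasp_force: 40.7
```

```bash
python3 -m creep '[{"dx":0,"dy":0,"dz":-0.015,"wx":0,"wy":0,"wz":0},{"dx":0,"dy":0,"dz":-0.04,"wx":0,"wy":0,"wz":0},{"dx":0,"dy":0,"dz":-0.07,"wx":0,"wy":0,"wz":0},{"dx":0,"dy":0,"dz":-0.09,"wx":0,"wy":0,"wz":0},{"dx":0,"dy":0,"dz":-0.1,"wx":0,"wy":0,"wz":0}]'
python3 -m creep '[{"dx":0.004,"dy":-0.015,"dz":0,"wx":0,"wy":0,"wz":0},{"dx":0.012,"dy":-0.047,"dz":0,"wx":0,"wy":0,"wz":0},{"dx":0.021,"dy":-0.084,"dz":0,"wx":0,"wy":0,"wz":0},{"dx":0.03,"dy":-0.122,"dz":0,"wx":0,"wy":0,"wz":0},{"dx":0.039,"dy":-0.16,"dz":0,"wx":0,"wy":0,"wz":0},{"dx":0.049,"dy":-0.199,"dz":0,"wx":0,"wy":0,"wz":0},{"dx":0.058,"dy":-0.237,"dz":0,"wx":0,"wy":0,"wz":0},{"dx":0.066,"dy":-0.268,"dz":0,"wx":0,"wy":0,"wz":0},{"dx":0.0714,"dy":-0.2905,"dz":0,"wx":0,"wy":0,"wz":0},{"dx":0.0714,"dy":-0.2905,"dz":0,"wx":0,"wy":0,"wz":0}]'
python3 -m creep '[{"dx":0,"dy":0,"dz":0.02,"wx":0,"wy":0,"wz":0},{"dx":0,"dy":0,"dz":0.03,"wx":0,"wy":0,"wz":0},{"dx":0,"dy":0,"dz":0.03,"wx":0,"wy":0,"wz":0},{"dx":0,"dy":0,"dz":0.03,"wx":0,"wy":0,"wz":0}]'
python3 - <<'E'
from plant import arm, viewer
from h import *
ims=[]
for n in ("wrist","side"):
    d=viewer.get_image(n); np.savez(f"pics/{n}3.npz",**d); ims.append(d["pixels"][:,:,::-1])
    p=arm.observe()["position"]; print(n,p, proj(d,[.4895,.026,.04]))
a=cv2.resize(ims[0],(533,400)); b=cv2.resize(ims[1][150:290,220:310],None,fx=2.85,fy=2.85,interpolation=cv2.INTER_CUBIC)
cv2.imwrite("pics/fit.png",np.hstack([a,np.pad(b,((0,400-b.shape[0]),(0,0),(0,0)))]))
E
```

```text
clock: 3.03
position: [0.4238, -0.2653, 0.1221]
tcp_rot: [[1.0, 0.016, 0.003], [0.016, -1.0, -0.002], [0.003, 0.002, -1.0]]
wrist_force: [0.4, 0.2, -3.3]
width: 0.0448
grasp_force: 42.2
clock: 3.87
position: [0.4895, 0.0307, 0.1179]
tcp_rot: [[1.0, 0.02, -0.002], [0.02, -1.0, 0.002], [-0.002, -0.002, -1.0]]
wrist_force: [-0.0, 1.5, -3.4]
width: 0.0446
grasp_force: 42.5
clock: 4.2
position: [0.4889, 0.0263, 0.0881]
tcp_rot: [[1.0, 0.015, -0.003], [0.015, -1.0, -0.0], [-0.003, 0.0, -1.0]]
wrist_force: [0.6, -0.4, -3.5]
width: 0.045
grasp_force: 42.5
wrist [0.48957884 0.02625186 0.08912747] [280.93646042 238.78152895]
side [0.48999127 0.02626797 0.08976352] [270.08856035 241.54548781]
```

View pics/fit.png

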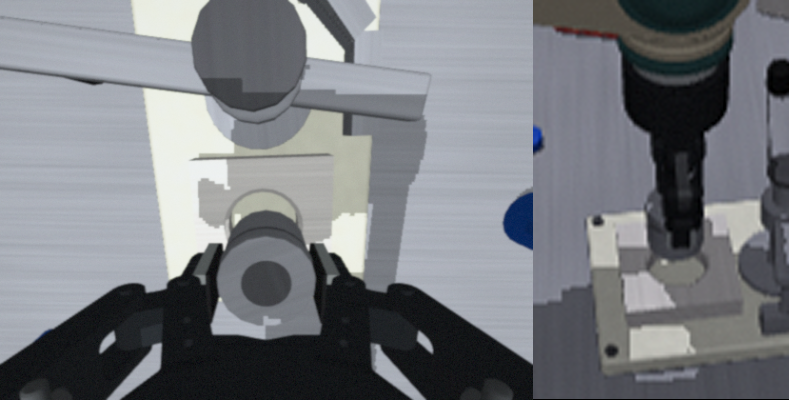

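```bash
python3 - <<'E'
from h import *
w=np.load("pics/wrist3.npz")
k=1/.952
print("die top",onz(w,266*k,284*k,.114).round(4),"well L/R/top",onz(w,229*k,215*k,.04).round(4),onz(w,302*k,215*k,.04).round(4),onz(w,265*k,189*k,.04).round(4))
print("block edge",onz(w,192*k,159*k,.04).round(4),onz(w,332*k,154*k,.04).round(4))
t=np.load("pics/top0.npz");s=np.load("pics/side0.npz")
for n,d,c in (("top",t,(292,222)),("side",s,(270,242)),("wrist",w,(278,215))):
    g=cv2.cvtColor(d["pixels"],cv2.COLOR_RGB2GRAY)
    x0,y0=c[0]-45,c[1]-45
    if n=="wrist": x0,y0=c[0]-60,c[1]-40
    cr=g[y0:y0+80,x0:x0+(120 if n=="wrist" else 90)]
    cv2.imwrite(f"pics/c_{n}.png",cv2.resize(cr,(300 if n=="wrist" else 240,240),interpolation=cv2.INTER_CUBIC))
cv2.imwrite("pics/c.png",np.hstack([cv2.imread(f"pics/c_{n}.png") for n in("top","side","wrist")]))
E
```

```text
die top [0.4879 0.0271 0.114 ] well L/R/top [0.4981 0.0527 0.04  ] [0.4988 0.0023 0.04  ] [0.5167 0.0281 0.04  ]
block edge [0.536  0.0762 0.04  ] [ 0.5406 -0.0153  0.04  ]
```

View pics/c.png

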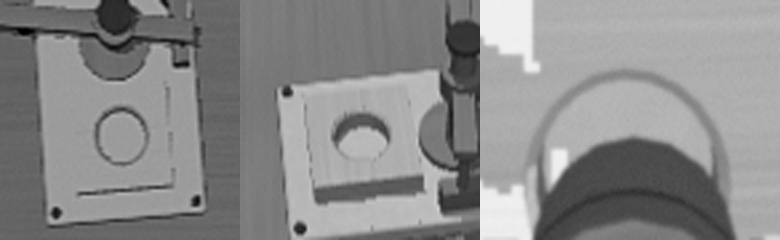

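```bash
python3 - <<'E'
from h import *
w=np.load("pics/wrist3.npz");t=np.load("pics/top0.npz");s=np.load("pics/side0.npz")
top=onz(w,277.4,202.6,.04); L=onz(w,237.2,245,.04);R=onz(w,318.4,245,.04)
print("wrist well",top-[.0275,0,0],L,R)
# top crop: scale 240/90=2.667,y 3 ; ring centre (121.5,136)
print("top well",onz(t,247+121.5/2.667,177+136/3,.04))
print("side well",onz(s,225+(361-240)/2.667,197+136/3,.04))
p=proj(w,[.488,.027,.114]);print(p)
E
```

```text
wrist well [0.48654748 0.02868644 0.04      ] [0.48467914 0.05516118 0.04      ] [0.48548122 0.00087628 0.04      ]
top well [0.48594573 0.02796204 0.04      ]
side well [0.4899743  0.02352777 0.04      ]
[279.6987412  298.15798207]
```

The crop shows the chamfer ring with its top at wrist row 202.6 and its sides at columns 237 and 318. That puts the well at (0.487,0.028) and the die about 1 mm off it. Correct for that, then lower while watching the force.

```bash
python3 -m creep '[{"dx":-0.001,"dy":-0.001,"dz":0.006,"wx":0,"wy":0,"wz":0},{"dx":-0.001,"dy":-0.001,"dz":0.014,"wx":0,"wy":0,"wz":0},{"dx":-0.001,"dy":-0.001,"dz":0.021,"wx":0,"wy":0,"wz":0},{"dx":-0.001,"dy":-0.001,"dz":0.026,"wx":0,"wy":0,"wz":0},{"dx":-0.001,"dy":-0.001,"dz":0.028,"wx":0,"wy":0,"wz":0},{"dx":-0.001,"dy":-0.001,"dz":0.03,"wx":0,"wy":0,"wz":0},{"dx":-0.001,"dy":-0.001,"dz":0.032,"wx":0,"wy":0,"wz":0},{"dx":-0.001,"dy":-0.001,"dz":0.032,"wx":0,"wy":0,"wz":0}]'
```

```text
clock: 4.97
position: [0.4902, 0.0278, 0.0592]
tcp_rot: [[1.0, 0.016, 0.004], [0.016, -1.0, 0.0], [0.004, 0.0, -1.0]]
wrist_force: [-0.8, 1.1, 6.3]
width: 0.0449
grasp_force: 44.0
```

```bash
python3 -m creep '[{"dx":0,"dy":0,"dz":0.001,"wx":0,"wy":0,"wz":0},{"dx":0,"dy":0,"dz":0.002,"wx":0,"wy":0,"wz":0},{"dx":0,"dy":0,"dz":0.003,"wx":0,"wy":0,"wz":0},{"dx":0,"dy":0,"dz":0.003,"wx":0,"wy":0,"wz":0}]'
```

```text
clock: 5.3
position: [0.4919, 0.0279, 0.0579]
tcp_rot: [[1.0, 0.016, 0.008], [0.016, -1.0, 0.0], [0.008, -0.0, -1.0]]
wrist_force: [2.6, 1.8, 12.1]
width: 0.0444
grasp_force: 44.9
```

```bash
python3 -m creep '[{"dx":0.0015,"dy":-0.0007,"dz":-0.002,"wx":0,"wy":0,"wz":0},{"dx":0.003,"dy":-0.0015,"dz":-0.002,"wx":0,"wy":0,"wz":0},{"dx":0.003,"dy":-0.0015,"dz":0,"wx":0,"wy":0,"wz":0},{"dx":0.003,"dy":-0.0015,"dz":0.001,"wx":0,"wy":0,"wz":0},{"dx":0.003,"dy":-0.0015,"dz":0.002,"wx":0,"wy":0,"wz":0},{"dx":0.003,"dy":-0.0015,"dz":0.002,"wx":0,"wy":0,"wz":0}]'
```

```text
clock: 5.8
position: [0.4923, 0.029, 0.052]
tcp_rot: [[1.0, 0.016, 0.001], [0.016, -1.0, -0.0], [0.001, 0.0, -1.0]]
wrist_force: [5.2, -2.6, -2.1]
width: 0.0448
grasp_force: 43.6
```

```bash
python3 -m creep '[{"dx":0.0005,"dy":0.0005,"dz":0.002,"wx":0,"wy":0,"wz":0},{"dx":0.001,"dy":0.0007,"dz":0.004,"wx":0,"wy":0,"wz":0},{"dx":0.001,"dy":0.0007,"dz":0.006,"wx":0,"wy":0,"wz":0},{"dx":0.001,"dy":0.0007,"dz":0.008,"wx":0,"wy":0,"wz":0},{"dx":0.001,"dy":0.0007,"dz":0.0095,"wx":0,"wy":0,"wz":0},{"dx":0.001,"dy":0.0007,"dz":0.0095,"wx":0,"wy":0,"wz":0}]'
```

```text
clock: 6.3
position: [0.4924, 0.0286, 0.0421]
tcp_rot: [[1.0, 0.016, -0.001], [0.016, -1.0, 0.0], [-0.001, -0.0, -1.0]]
wrist_force: [2.5, -0.3, -3.9]
width: 0.0448
grasp_force: 43.5
```

```bash
python3 -m creep '[{"dx":0.0005,"dy":0,"dz":0.001,"wx":0,"wy":0,"wz":0},{"dx":0.0005,"dy":0,"dz":0.002,"wx":0,"wy":0,"wz":0},{"dx":0.0005,"dy":0,"dz":0.0025,"wx":0,"wy":0,"wz":0},{"dx":0.0005,"dy":0,"dz":0.0025,"wx":0,"wy":0,"wz":0}]'
```

```text
clock: 6.63
position: [0.4928, 0.0286, 0.0416]
tcp_rot: [[1.0, 0.016, -0.001], [0.016, -1.0, -0.0], [-0.001, 0.0, -1.0]]
wrist_force: [-8.2, -0.9, 10.5]
width: 0.0445
grasp_force: 44.8
```

```bash
python3 -m creep '[{"dx":0,"dy":0,"dz":0,"wx":0,"wy":0,"wz":0},{"dx":0,"dy":0,"dz":0,"wx":0,"wy":0,"wz":0},{"dx":0,"dy":0,"dz":0,"wx":0,"wy":0,"wz":0},{"dx":0,"dy":0,"dz":0,"wx":0,"wy":0,"wz":0},{"dx":0,"dy":0,"dz":0,"wx":0,"wy":0,"wz":0},{"dx":0,"dy":0,"dz":0,"wx":0,"wy":0,"wz":0}]' -1 40
python3 -m creep '[{"dx":0,"dy":0,"dz":-0.01,"wx":0,"wy":0,"wz":0},{"dx":0,"dy":0,"dz":-0.03,"wx":0,"wy":0,"wz":0},{"dx":0,"dy":0,"dz":-0.06,"wx":0,"wy":0,"wz":0},{"dx":0,"dy":0,"dz":-0.09,"wx":0,"wy":0,"wz":0},{"dx":0,"dy":0,"dz":-0.12,"wx":0,"wy":0,"wz":0},{"dx":0,"dy":0,"dz":-0.14,"wx":0,"wy":0,"wz":0},{"dx":0,"dy":0,"dz":-0.14,"wx":0,"wy":0,"wz":0},{"dx":0,"dy":0,"dz":-0.14,"wx":0,"wy":0,"wz":0}]'
python3 - <<'E'
from plant import arm, viewer
from h import *
d=viewer.get_image("wrist"); e=viewer.get_image("side"); np.savez("pics/w4.npz",**d)
b=cv2.resize(e["pixels"][180:280,220:350],(520,400),interpolation=cv2.INTER_CUBIC)[:,:260]
cv2.imwrite("pics/w4.png",np.hstack([cv2.resize(d["pixels"],(533,400)),b])[:,:,::-1])
print(arm.observe()["position"])
for p in ([.4925,.0285,.065],[.585,.17,.123],[.492,.028,.04]): print(proj(d,p),proj(e,p))
E
```

```text
clock: 7.13
position: [0.4932, 0.0286, 0.0402]
tcp_rot: [[1.0, 0.016, -0.0], [0.016, -1.0, -0.0], [-0.0, 0.0, -1.0]]
wrist_force: [-0.0, 0.7, -0.1]
width: 0.0854
grasp_force: 0.0
clock: 7.8
position: [0.4939, 0.0286, 0.1821]
tcp_rot: [[1.0, 0.016, 0.003], [0.016, -1.0, -0.0], [0.003, 0.0, -1.0]]
wrist_force: [-0.5, -0.6, -0.9]
width: 0.0852
grasp_force: 0.0
[0.49275268 0.02856669 0.17941229]
[280.0886282  216.23800362] [271.20082332 233.72608647]
[55.2018307  91.97762993] [303.73928587 172.99541094]
[280.49125802 210.27442105] [271.07481682 240.83051827]
```

View pics/w4.png

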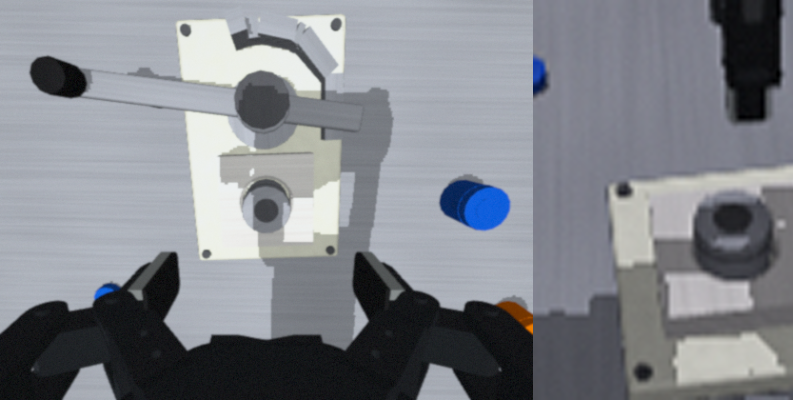

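The die stands home in the well: disc at wrist px (279,221), side px (270,233), both at the height expected. The knob top is at about wrist px (48,76). Next, locate the post and knob.

```bash
python3 - <<'E'
from h import *
w=np.load("pics/w4.npz");t=np.load("pics/top0.npz");s=np.load("pics/side0.npz")
def blob(d,x0,x1,y0,y1,th):
    g=cv2.cvtColor(d["pixels"],cv2.COLOR_RGB2GRAY)[y0:y1,x0:x1]
    n,l,st,c=cv2.connectedComponentsWithStats((g<th).astype(np.uint8)); i=1+st[1:,4].argmax(); return st[i],c[i]+[x0,y0]
st,c=blob(w,10,110,45,115,45); print("wrist knob",st,c,onz(w,*c,.11))
k=1/.952
print("wrist knob top",onz(w,44*k,73*k,.123),"post",onz(w,262*k,102*k,.138),"die",onz(w,266*k,210*k,.065))
st,c=blob(t,225,247,170,190,60); print("top knob",st,c,onz(t,*c,.118))
print("top post",onz(t,220+352/5,150+158/5,.138))
st,c=blob(s,295,318,165,188,60); print("side knob",st,c,onz(s,*c,.115))
E
```

```text
wrist knob [  23   15   58   42 1783] [60.70443073 81.09871004] [0.59332446 0.17415609 0.11      ]
wrist knob top [0.59368767 0.17399753 0.123     ] post [0.57695321 0.03305007 0.138     ] die [0.48849749 0.02903517 0.065     ]
top knob [  5   4  17  13 108] [235.62037037 180.07407407] [0.58617329 0.16899287 0.118     ]
top post [0.57357186 0.03143722 0.138     ]
side knob [  7   6  10  13 112] [306.35714286 177.        ] [0.59109749 0.1635881  0.115     ]
```

```bash
python3 -m creep '[{"dx":0.01,"dy":-0.014,"dz":-0.01,"wx":0,"wy":0,"wz":-0.12},{"dx":0.025,"dy":-0.036,"dz":-0.01,"wx":0,"wy":0,"wz":-0.24},{"dx":0.04,"dy":-0.057,"dz":-0.01,"wx":0,"wy":0,"wz":-0.36},{"dx":0.055,"dy":-0.078,"dz":-0.01,"wx":0,"wy":0,"wz":-0.48},{"dx":0.07,"dy":-0.1,"dz":-0.01,"wx":0,"wy":0,"wz":-0.6},{"dx":0.08,"dy":-0.114,"dz":-0.01,"wx":0,"wy":0,"wz":-0.72},{"dx":0.088,"dy":-0.125,"dz":-0.01,"wx":0,"wy":0,"wz":-0.84},{"dx":0.094,"dy":-0.133,"dz":-0.01,"wx":0,"wy":0,"wz":-0.96},{"dx":0.097,"dy":-0.138,"dz":-0.01,"wx":0,"wy":0,"wz":-1.08},{"dx":0.0993,"dy":-0.141,"dz":-0.01,"wx":0,"wy":0,"wz":-1.2}]' -0.4 20
python3 -m creep '[{"dx":0,"dy":0,"dz":0,"wx":0,"wy":0,"wz":-0.12},{"dx":0,"dy":0,"dz":0,"wx":0,"wy":0,"wz":-0.24},{"dx":0,"dy":0,"dz":0,"wx":0,"wy":0,"wz":-0.26},{"dx":0,"dy":0,"dz":0,"wx":0,"wy":0,"wz":-0.26},{"dx":0,"dy":0,"dz":0,"wx":0,"wy":0,"wz":-0.26}]'
python3 - <<'E'
from plant import arm, viewer
from h import *
d=viewer.get_image("wrist"); np.savez("pics/w5.npz",**d)
cv2.imwrite("pics/w5.png",d["pixels"][:,:,::-1])
s=arm.observe();print(s["position"],s["joint_positions"].round(2))
print(proj(d,[.59,.171,.123]))
E
```

```text
clock: 8.73
position: [0.5899, 0.1717, 0.188]
tcp_rot: [[0.341, 0.94, -0.004], [0.94, -0.341, -0.001], [-0.002, -0.003, -1.0]]
wrist_force: [0.3, -0.5, 0.1]
width: 0.0598
grasp_force: 0.0
clock: 9.15
position: [0.59, 0.171, 0.1894]
tcp_rot: [[0.098, 0.995, -0.001], [0.995, -0.098, -0.0], [-0.001, -0.001, -1.0]]
wrist_force: [0.2, -0.5, -0.3]
width: 0.0598
grasp_force: 0.0
[0.59009851 0.17102288 0.18963275] [ 0.22  0.32  1.18 -0.    1.64  0.32]
[278.29210296 231.57966706]
```

View pics/w5.png

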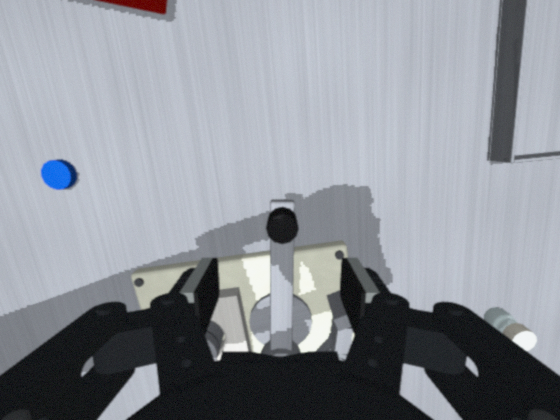

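The wrist view shows the knob centred at about (282,225), against (278,232) predicted, so 2–3 mm off, between the fingers with the arm below. Correct for that, descend to tips at 0.11, then narrow loosely.

```bash
python3 -m creep '[{"dx":0.001,"dy":0.001,"dz":0.02,"wx":0,"wy":0,"wz":0},{"dx":0.003,"dy":0.002,"dz":0.045,"wx":0,"wy":0,"wz":0},{"dx":0.003,"dy":0.002,"dz":0.065,"wx":0,"wy":0,"wz":0},{"dx":0.003,"dy":0.002,"dz":0.077,"wx":0,"wy":0,"wz":0},{"dx":0.003,"dy":0.002,"dz":0.0815,"wx":0,"wy":0,"wz":0},{"dx":0.003,"dy":0.002,"dz":0.0815,"wx":0,"wy":0,"wz":0}]'
python3 -m creep '[{"dx":0,"dy":0,"dz":0,"wx":0,"wy":0,"wz":0},{"dx":0,"dy":0,"dz":0,"wx":0,"wy":0,"wz":0},{"dx":0,"dy":0,"dz":0,"wx":0,"wy":0,"wz":0}]' 0.0 20
```

```text
clock: 9.7
position: [0.5921, 0.1737, 0.1078]
tcp_rot: [[0.096, 0.995, -0.002], [0.995, -0.096, -0.001], [-0.001, -0.002, -1.0]]
wrist_force: [0.8, -0.1, 0.2]
width: 0.06
grasp_force: 0.0
clock: 9.95
position: [0.5933, 0.1741, 0.1104]
tcp_rot: [[0.095, 0.995, 0.003], [0.995, -0.095, 0.0], [0.001, 0.003, -1.0]]
wrist_force: [0.3, 0.1, -0.3]
width: 0.043
grasp_force: 0.0
```

```bash
python3 -m creep '[{"dx":-0.0001,"dy":-0.005,"dz":0,"wx":0,"wy":0,"wz":-0.035},{"dx":-0.0003,"dy":-0.0099,"dz":0,"wx":0,"wy":0,"wz":-0.07},{"dx":-0.0008,"dy":-0.0149,"dz":0,"wx":0,"wy":0,"wz":-0.105},{"dx":-0.0014,"dy":-0.0198,"dz":0,"wx":0,"wy":0,"wz":-0.14},{"dx":-0.0022,"dy":-0.0247,"dz":0,"wx":0,"wy":0,"wz":-0.175}]'
```

```text
clock: 10.37
position: [0.5685, 0.1743, 0.11]
tcp_rot: [[-0.081, 0.997, 0.003], [0.997, 0.081, 0.001], [0.0, 0.003, -1.0]]
wrist_force: [3.9, 1.2, -1.5]
width: 0.0426
grasp_force: 1.5
```

```bash
python3 -m creep '[{"dx":-0.0001,"dy":-0.005,"dz":0,"wx":0,"wy":0,"wz":-0.035},{"dx":-0.0003,"dy":-0.0099,"dz":0,"wx":0,"wy":0,"wz":-0.07},{"dx":-0.0008,"dy":-0.0149,"dz":0,"wx":0,"wy":0,"wz":-0.105},{"dx":-0.0014,"dy":-0.0198,"dz":0,"wx":0,"wy":0,"wz":-0.14},{"dx":-0.0022,"dy":-0.0247,"dz":0,"wx":0,"wy":0,"wz":-0.175}]'
```

```text
clock: 10.78
position: [0.544, 0.1705, 0.11]
tcp_rot: [[-0.254, 0.967, 0.003], [0.967, 0.254, 0.001], [0.001, 0.004, -1.0]]
wrist_force: [2.8, 1.9, -1.3]
width: 0.0426
grasp_force: 1.6
```

```bash
python3 -m creep '[{"dx":-0.0001,"dy":-0.005,"dz":0,"wx":0,"wy":0,"wz":-0.035},{"dx":-0.0003,"dy":-0.0099,"dz":0,"wx":0,"wy":0,"wz":-0.07},{"dx":-0.0008,"dy":-0.0149,"dz":0,"wx":0,"wy":0,"wz":-0.105},{"dx":-0.0014,"dy":-0.0198,"dz":0,"wx":0,"wy":0,"wz":-0.14},{"dx":-0.0022,"dy":-0.0247,"dz":0,"wx":0,"wy":0,"wz":-0.175},{"dx":-0.0031,"dy":-0.0296,"dz":0,"wx":0,"wy":0,"wz":-0.21},{"dx":-0.0042,"dy":-0.0344,"dz":0,"wx":0,"wy":0,"wz":-0.245},{"dx":-0.0055,"dy":-0.0392,"dz":0,"wx":0,"wy":0,"wz":-0.28}]'
```

```text
clock: 11.45
position: [0.5074, 0.1555, 0.11]
tcp_rot: [[-0.512, 0.859, 0.003], [0.859, 0.512, 0.002], [0.0, 0.004, -1.0]]
wrist_force: [1.9, 4.1, -1.5]
width: 0.043
grasp_force: 1.7
```

```bash
python3 -m creep '[{"dx":-0.0001,"dy":-0.005,"dz":0,"wx":0,"wy":0,"wz":-0.035},{"dx":-0.0003,"dy":-0.0099,"dz":0,"wx":0,"wy":0,"wz":-0.07},{"dx":-0.0008,"dy":-0.0149,"dz":0,"wx":0,"wy":0,"wz":-0.105},{"dx":-0.0014,"dy":-0.0198,"dz":0,"wx":0,"wy":0,"wz":-0.14},{"dx":-0.0022,"dy":-0.0247,"dz":0,"wx":0,"wy":0,"wz":-0.175},{"dx":-0.0031,"dy":-0.0296,"dz":0,"wx":0,"wy":0,"wz":-0.21}]'
```

```text
clock: 11.95
position: [0.4846, 0.1386, 0.1114]
tcp_rot: [[-0.68, 0.733, 0.007], [0.733, 0.68, 0.004], [-0.002, 0.008, -1.0]]
wrist_force: [3.5, 6.6, 3.7]
width: 0.043
grasp_force: 3.4
```

```bash
python3 -m creep '[{"dx":-0.0001,"dy":-0.0035,"dz":0,"wx":0,"wy":0,"wz":-0.025},{"dx":-0.0002,"dy":-0.0071,"dz":0,"wx":0,"wy":0,"wz":-0.05},{"dx":-0.0004,"dy":-0.0106,"dz":0,"wx":0,"wy":0,"wz":-0.075},{"dx":-0.0007,"dy":-0.0142,"dz":0,"wx":0,"wy":0,"wz":-0.1}]'
```

```text
clock: 12.28
position: [0.4749, 0.1282, 0.1116]
tcp_rot: [[-0.749, 0.662, 0.007], [0.662, 0.749, 0.003], [-0.003, 0.007, -1.0]]
wrist_force: [3.4, 6.5, 4.3]
width: 0.0429
grasp_force: 3.4
```

```bash
python3 -m creep '[{"dx":-0.0001,"dy":-0.0035,"dz":0,"wx":0,"wy":0,"wz":-0.025},{"dx":-0.0002,"dy":-0.0071,"dz":0,"wx":0,"wy":0,"wz":-0.05},{"dx":-0.0004,"dy":-0.0106,"dz":0,"wx":0,"wy":0,"wz":-0.075},{"dx":-0.0007,"dy":-0.0142,"dz":0,"wx":0,"wy":0,"wz":-0.1}]'
```

```text
clock: 12.62
position: [0.4661, 0.117, 0.1116]
tcp_rot: [[-0.811, 0.584, 0.007], [0.584, 0.811, 0.003], [-0.004, 0.007, -1.0]]
wrist_force: [3.4, 5.3, 5.1]
width: 0.0427
grasp_force: 3.3
```

```bash
python3 -m creep '[{"dx":-0.0001,"dy":-0.0035,"dz":0,"wx":0,"wy":0,"wz":-0.025},{"dx":-0.0002,"dy":-0.0071,"dz":0,"wx":0,"wy":0,"wz":-0.05},{"dx":-0.0004,"dy":-0.0106,"dz":0,"wx":0,"wy":0,"wz":-0.075},{"dx":-0.0007,"dy":-0.0142,"dz":0,"wx":0,"wy":0,"wz":-0.1}]'
```

```text
clock: 12.95
position: [0.4582, 0.105, 0.1115]
tcp_rot: [[-0.866, 0.5, 0.007], [0.5, 0.866, 0.003], [-0.004, 0.006, -1.0]]
wrist_force: [3.0, 5.7, 2.9]
width: 0.0427
grasp_force: 3.0
```

```bash
python3 -m creep '[{"dx":-0.0001,"dy":-0.0035,"dz":0,"wx":0,"wy":0,"wz":-0.025},{"dx":-0.0002,"dy":-0.0071,"dz":0,"wx":0,"wy":0,"wz":-0.05},{"dx":-0.0004,"dy":-0.0106,"dz":0,"wx":0,"wy":0,"wz":-0.075},{"dx":-0.0007,"dy":-0.0142,"dz":0,"wx":0,"wy":0,"wz":-0.1}]'
```

```text
clock: 13.28
position: [0.4513, 0.092, 0.1111]
tcp_rot: [[-0.911, 0.412, 0.005], [0.412, 0.911, 0.002], [-0.004, 0.004, -1.0]]
wrist_force: [2.4, 4.6, 2.7]
width: 0.0428
grasp_force: 2.5
```

```bash
python3 -m creep '[{"dx":-0.0001,"dy":-0.0028,"dz":0,"wx":0,"wy":0,"wz":-0.02},{"dx":-0.0001,"dy":-0.0057,"dz":0,"wx":0,"wy":0,"wz":-0.04},{"dx":-0.0003,"dy":-0.0085,"dz":0,"wx":0,"wy":0,"wz":-0.06},{"dx":-0.0005,"dy":-0.0113,"dz":0,"wx":0,"wy":0,"wz":-0.08}]'
```

```text
clock: 13.62
position: [0.4469, 0.0815, 0.111]
tcp_rot: [[-0.941, 0.338, 0.005], [0.338, 0.941, 0.002], [-0.004, 0.004, -1.0]]
wrist_force: [2.5, 4.6, 2.8]
width: 0.0427
grasp_force: 2.4
```

```bash
python3 -m creep '[{"dx":0,"dy":-0.0021,"dz":0,"wx":0,"wy":0,"wz":-0.015},{"dx":-0.0001,"dy":-0.0042,"dz":0,"wx":0,"wy":0,"wz":-0.03},{"dx":-0.0002,"dy":-0.0063,"dz":0,"wx":0,"wy":0,"wz":-0.045},{"dx":-0.0003,"dy":-0.0085,"dz":0,"wx":0,"wy":0,"wz":-0.06}]'
```

```text
clock: 13.95
position: [0.4436, 0.0728, 0.1098]
tcp_rot: [[-0.96, 0.281, 0.002], [0.281, 0.96, 0.001], [-0.002, 0.001, -1.0]]
wrist_force: [1.0, 4.4, 2.1]
width: 0.0429
grasp_force: 2.0
```

```bash
python3 -m creep '[{"dx":0,"dy":-0.0014,"dz":0,"wx":0,"wy":0,"wz":-0.01},{"dx":0,"dy":-0.0028,"dz":0,"wx":0,"wy":0,"wz":-0.02},{"dx":-0.0001,"dy":-0.0042,"dz":0,"wx":0,"wy":0,"wz":-0.03},{"dx":-0.0001,"dy":-0.0057,"dz":0,"wx":0,"wy":0,"wz":-0.04}]'
```

```text
clock: 14.28
position: [0.4414, 0.0669, 0.1088]
tcp_rot: [[-0.97, 0.242, -0.0], [0.242, 0.97, -0.0], [0.0, -0.0, -1.0]]
wrist_force: [0.4, 2.7, 1.8]
width: 0.0426
grasp_force: 1.6
```

```bash
python3 -m creep '[{"dx":0,"dy":-0.0014,"dz":0,"wx":0,"wy":0,"wz":-0.01},{"dx":0,"dy":-0.0028,"dz":0,"wx":0,"wy":0,"wz":-0.02},{"dx":-0.0001,"dy":-0.0042,"dz":0,"wx":0,"wy":0,"wz":-0.03},{"dx":-0.0001,"dy":-0.0057,"dz":0,"wx":0,"wy":0,"wz":-0.04}]'
```

```text
clock: 14.62
position: [0.4401, 0.0614, 0.1087]
tcp_rot: [[-0.979, 0.203, -0.0], [0.203, 0.979, -0.0], [0.0, -0.0, -1.0]]
wrist_force: [1.8, 3.6, 2.1]
width: 0.0429
grasp_force: 1.4
```

```bash
python3 -m creep '[{"dx":0,"dy":-0.0014,"dz":0,"wx":0,"wy":0,"wz":-0.01},{"dx":0,"dy":-0.0028,"dz":0,"wx":0,"wy":0,"wz":-0.02},{"dx":-0.0001,"dy":-0.0042,"dz":0,"wx":0,"wy":0,"wz":-0.03},{"dx":-0.0001,"dy":-0.0057,"dz":0,"wx":0,"wy":0,"wz":-0.04}]'
```

```text
clock: 14.95
position: [0.439, 0.0558, 0.1087]
tcp_rot: [[-0.986, 0.164, -0.0], [0.164, 0.986, -0.0], [0.0, -0.0, -1.0]]
wrist_force: [0.5, 3.0, 1.7]
width: 0.0428
grasp_force: 1.3
```

```bash
python3 -m creep '[{"dx":0,"dy":-0.0014,"dz":0,"wx":0,"wy":0,"wz":-0.01},{"dx":0,"dy":-0.0028,"dz":0,"wx":0,"wy":0,"wz":-0.02},{"dx":-0.0001,"dy":-0.0028,"dz":0,"wx":0,"wy":0,"wz":-0.02}]'
```

```text
clock: 15.2
position: [0.4385, 0.0527, 0.1086]
tcp_rot: [[-0.989, 0.145, -0.001], [0.145, 0.989, -0.001], [0.0, -0.001, -1.0]]
wrist_force: [-0.0, 1.7, 0.7]
width: 0.0431
grasp_force: 0.5
```

```bash
python3 -m creep '[{"dx":0,"dy":-0.0014,"dz":0,"wx":0,"wy":0,"wz":-0.01},{"dx":0,"dy":-0.0028,"dz":0,"wx":0,"wy":0,"wz":-0.02},{"dx":0,"dy":-0.0042,"dz":0,"wx":0,"wy":0,"wz":-0.03}]'
```

```text
clock: 15.45
position: [0.4381, 0.0489, 0.1086]
tcp_rot: [[-0.993, 0.114, -0.0], [0.114, 0.993, -0.0], [0.0, -0.0, -1.0]]
wrist_force: [1.5, 1.9, 0.3]
width: 0.0427
grasp_force: 1.2
```

```bash
python3 -m creep '[{"dx":0,"dy":-0.0014,"dz":0,"wx":0,"wy":0,"wz":-0.01},{"dx":0,"dy":-0.0028,"dz":0,"wx":0,"wy":0,"wz":-0.02}]'
```

```text
clock: 15.62
position: [0.4377, 0.046, 0.1087]
tcp_rot: [[-0.996, 0.095, -0.0], [0.095, 0.996, -0.0], [0.0, -0.0, -1.0]]
wrist_force: [1.3, 2.5, -0.1]
width: 0.043
grasp_force: 1.2
```

```bash
python3 -m creep '[{"dx":0,"dy":-0.0014,"dz":0,"wx":0,"wy":0,"wz":-0.01},{"dx":0,"dy":-0.0028,"dz":0,"wx":0,"wy":0,"wz":-0.02}]'
```

```text
clock: 15.78
position: [0.4375, 0.0432, 0.1087]
tcp_rot: [[-0.997, 0.075, -0.0], [0.075, 0.997, -0.0], [0.0, -0.0, -1.0]]
wrist_force: [0.8, 1.9, -0.0]
width: 0.0428
grasp_force: 1.2
```

```bash
python3 -m creep '[{"dx":0,"dy":-0.0014,"dz":0,"wx":0,"wy":0,"wz":-0.01},{"dx":0,"dy":-0.0028,"dz":0,"wx":0,"wy":0,"wz":-0.02}]'
```

```text
clock: 15.95
position: [0.4373, 0.0404, 0.1087]
tcp_rot: [[-0.998, 0.055, -0.0], [0.055, 0.998, -0.0], [0.0, -0.0, -1.0]]
wrist_force: [2.3, 1.9, -1.1]
width: 0.0428
grasp_force: 1.3
```

```bash
python3 -m creep '[{"dx":0,"dy":-0.0014,"dz":0,"wx":0,"wy":0,"wz":-0.01},{"dx":0,"dy":-0.0028,"dz":0,"wx":0,"wy":0,"wz":-0.02},{"dx":0,"dy":-0.0042,"dz":0,"wx":0,"wy":0,"wz":-0.03}]'
```

```text
clock: 16.2
position: [0.4371, 0.0363, 0.1087]
tcp_rot: [[-1.0, 0.025, -0.0], [0.025, 1.0, -0.0], [0.0, -0.0, -1.0]]
wrist_force: [2.8, 3.2, -0.4]
width: 0.0427
grasp_force: 1.1
```

```bash
python3 -m creep '[{"dx":0,"dy":-0.0014,"dz":0,"wx":0,"wy":0,"wz":-0.01},{"dx":0,"dy":-0.0028,"dz":0,"wx":0,"wy":0,"wz":-0.02}]'
```

```text
clock: 16.37
position: [0.437, 0.0335, 0.1088]
tcp_rot: [[-1.0, 0.005, -0.0], [0.005, 1.0, -0.0], [0.0, -0.0, -1.0]]
wrist_force: [1.5, 2.6, -0.8]
width: 0.0425
grasp_force: 1.2
```

```bash
python3 -m creep '[{"dx":0,"dy":-0.0014,"dz":0,"wx":0,"wy":0,"wz":-0.01},{"dx":0,"dy":-0.0028,"dz":0,"wx":0,"wy":0,"wz":-0.02}]'
```

```text
clock: 16.53
position: [0.437, 0.0307, 0.1088]
tcp_rot: [[-1.0, -0.015, -0.0], [-0.015, 1.0, -0.0], [0.0, -0.0, -1.0]]
wrist_force: [1.5, 2.1, 0.5]
width: 0.0427
grasp_force: 1.3
```

```bash
python3 -m creep '[{"dx":0,"dy":-0.0014,"dz":0,"wx":0,"wy":0,"wz":-0.01},{"dx":0,"dy":-0.0028,"dz":0,"wx":0,"wy":0,"wz":-0.02}]'
```

```text
clock: 16.7
position: [0.437, 0.0279, 0.1088]
tcp_rot: [[-0.999, -0.035, 0.0], [-0.035, 0.999, -0.0], [-0.0, -0.0, -1.0]]
wrist_force: [1.6, 1.4, -0.2]
width: 0.0428
grasp_force: 1.1
```

```bash
python3 -m creep '[{"dx":0,"dy":-0.0014,"dz":0,"wx":0,"wy":0,"wz":-0.01},{"dx":0,"dy":-0.0028,"dz":0,"wx":0,"wy":0,"wz":-0.02}]'
```

```text
clock: 16.87
position: [0.4371, 0.0251, 0.1088]
tcp_rot: [[-0.998, -0.055, -0.0], [-0.055, 0.998, -0.0], [0.0, -0.0, -1.0]]
wrist_force: [1.4, 2.1, -0.7]
width: 0.0427
grasp_force: 1.2
```

```bash
python3 -m creep '[{"dx":0,"dy":-0.0014,"dz":0,"wx":0,"wy":0,"wz":-0.01},{"dx":0,"dy":-0.0028,"dz":0,"wx":0,"wy":0,"wz":-0.02},{"dx":0,"dy":-0.0035,"dz":0,"wx":0,"wy":0,"wz":-0.025}]'
```

```text
clock: 17.12
position: [0.4373, 0.0215, 0.1087]
tcp_rot: [[-0.997, -0.08, -0.0], [-0.08, 0.997, -0.0], [0.0, -0.0, -1.0]]
wrist_force: [0.4, 2.1, -1.1]
width: 0.0428
grasp_force: 0.9
```

```bash
python3 -m creep '[{"dx":0,"dy":-0.0014,"dz":0,"wx":0,"wy":0,"wz":-0.01},{"dx":0,"dy":-0.0028,"dz":0,"wx":0,"wy":0,"wz":-0.02},{"dx":0,"dy":-0.0035,"dz":0,"wx":0,"wy":0,"wz":-0.025}]'
```

```text
clock: 17.37
position: [0.4376, 0.018, 0.1088]
tcp_rot: [[-0.994, -0.105, -0.0], [-0.105, 0.994, -0.0], [0.0, -0.0, -1.0]]
wrist_force: [0.5, 1.8, -0.3]
width: 0.0429
grasp_force: 1.0
```

```bash
python3 -m creep '[{"dx":0,"dy":-0.0014,"dz":0,"wx":0,"wy":0,"wz":-0.01},{"dx":0,"dy":-0.0028,"dz":0,"wx":0,"wy":0,"wz":-0.02},{"dx":0,"dy":-0.0035,"dz":0,"wx":0,"wy":0,"wz":-0.025}]'
```

```text
clock: 17.62
position: [0.4378, 0.0143, 0.1087]
tcp_rot: [[-0.992, -0.13, -0.001], [-0.13, 0.992, -0.001], [0.001, -0.001, -1.0]]
wrist_force: [0.1, 0.5, -0.2]
width: 0.0426
grasp_force: 0.2
```

```bash
python3 -m creep '[{"dx":0,"dy":-0.001,"dz":0,"wx":0,"wy":0,"wz":-0.007},{"dx":0,"dy":-0.002,"dz":0,"wx":0,"wy":0,"wz":-0.014},{"dx":0,"dy":-0.002,"dz":0,"wx":0,"wy":0,"wz":-0.014}]'
python3 - <<'E'
from plant import viewer
from h import *
# has the knob dropped? knob against the finger tips in side/top view, numbers only
for n in ("top","side"):
    d=viewer.get_image(n); np.savez(f"pics/{n}6.npz",**d)
    for z in (.123,.1265,.132): print(n,z,proj(d,[.437,.02,z]).round(1))
E
```

```text
clock: 17.87
position: [0.4382, 0.0124, 0.1088]
tcp_rot: [[-0.99, -0.143, -0.0], [-0.143, 0.99, -0.001], [0.0, -0.001, -1.0]]
wrist_force: [-0.1, 0.2, 0.1]
width: 0.0427
grasp_force: 0.0
top 0.123 [296.7 237. ]
top 0.1265 [296.7 236.9]
top 0.132 [296.7 236.6]
side 0.123 [246.2 220.9]
side 0.1265 [246.1 219.9]
side 0.132 [246.  218.1]
```

```bash
python3 -m creep '[{"dx":0,"dy":-0.001,"dz":0,"wx":0,"wy":0,"wz":-0.007},{"dx":0,"dy":-0.002,"dz":0,"wx":0,"wy":0,"wz":-0.014},{"dx":0,"dy":-0.002,"dz":0,"wx":0,"wy":0,"wz":-0.014}]'
```

```text
clock: 18.22
position: [0.4386, 0.0106, 0.1088]
tcp_rot: [[-0.988, -0.157, 0.0], [-0.157, 0.988, -0.0], [-0.0, -0.0, -1.0]]
wrist_force: [0.1, 1.2, 0.5]
width: 0.0428
grasp_force: 0.0
```

```bash
python3 -m creep '[{"dx":0,"dy":-0.001,"dz":0,"wx":0,"wy":0,"wz":-0.007},{"dx":0,"dy":-0.0018,"dz":0,"wx":0,"wy":0,"wz":-0.013},{"dx":0,"dy":-0.0018,"dz":0,"wx":0,"wy":0,"wz":-0.013}]'
```

```text
clock: 18.47
position: [0.4388, 0.0089, 0.1088]
tcp_rot: [[-0.985, -0.17, 0.0], [-0.17, 0.985, -0.0], [0.0, -0.0, -1.0]]
wrist_force: [0.2, -1.1, -0.6]
width: 0.0429
grasp_force: 0.0
```

```bash
python3 -m creep '[{"dx":0,"dy":-0.001,"dz":0,"wx":0,"wy":0,"wz":-0.007},{"dx":0,"dy":-0.0018,"dz":0,"wx":0,"wy":0,"wz":-0.013},{"dx":0,"dy":-0.0018,"dz":0,"wx":0,"wy":0,"wz":-0.013}]'
```

```text
clock: 18.72
position: [0.4391, 0.0071, 0.1088]
tcp_rot: [[-0.983, -0.183, -0.0], [-0.183, 0.983, -0.0], [0.0, -0.0, -1.0]]
wrist_force: [0.3, -0.6, 0.1]
width: 0.0429
grasp_force: 0.0
```

```bash
python3 -m creep '[{"dx":0,"dy":-0.001,"dz":0,"wx":0,"wy":0,"wz":-0.007},{"dx":0,"dy":-0.002,"dz":0,"wx":0,"wy":0,"wz":-0.014},{"dx":0,"dy":-0.002,"dz":0,"wx":0,"wy":0,"wz":-0.014}]'
```

```text
clock: 18.97
position: [0.4395, 0.0054, 0.1088]
tcp_rot: [[-0.981, -0.197, -0.0], [-0.197, 0.981, 0.0], [-0.0, 0.0, -1.0]]
wrist_force: [0.0, 1.1, -0.4]
width: 0.043
grasp_force: 0.7
```

```bash
python3 -m creep '[{"dx":0,"dy":-0.001,"dz":0,"wx":0,"wy":0,"wz":-0.007},{"dx":0,"dy":-0.0015,"dz":0,"wx":0,"wy":0,"wz":-0.01},{"dx":0,"dy":-0.0015,"dz":0,"wx":0,"wy":0,"wz":-0.01}]'
```

```text
clock: 19.22
position: [0.4397, 0.004, 0.1088]
tcp_rot: [[-0.979, -0.206, -0.0], [-0.206, 0.979, 0.0], [0.0, 0.0, -1.0]]
wrist_force: [0.0, 3.2, 0.7]
width: 0.042
grasp_force: 1.6
```

```bash
python3 -m creep '[{"dx":0,"dy":-0.001,"dz":0,"wx":0,"wy":0,"wz":-0.007},{"dx":0,"dy":-0.0015,"dz":0,"wx":0,"wy":0,"wz":-0.01},{"dx":0,"dy":-0.0015,"dz":0,"wx":0,"wy":0,"wz":-0.01}]'
```

```text
clock: 19.47
position: [0.4401, 0.0023, 0.1088]
tcp_rot: [[-0.976, -0.216, -0.0], [-0.216, 0.976, 0.0], [0.0, 0.0, -1.0]]
wrist_force: [-0.5, 2.1, 1.4]
width: 0.0424
grasp_force: 1.6
```

```bash
python3 -m creep '[{"dx":0,"dy":-0.001,"dz":0,"wx":0,"wy":0,"wz":-0.007},{"dx":0,"dy":-0.0015,"dz":0,"wx":0,"wy":0,"wz":-0.01},{"dx":0,"dy":-0.0015,"dz":0,"wx":0,"wy":0,"wz":-0.01}]'
```

```text
clock: 19.72
position: [0.4404, 0.0008, 0.1088]
tcp_rot: [[-0.974, -0.225, -0.0], [-0.225, 0.974, -0.0], [0.0, -0.0, -1.0]]
wrist_force: [-0.6, 3.3, 0.6]
width: 0.0428
grasp_force: 1.5
```

```bash
python3 -m creep '[{"dx":0,"dy":-0.001,"dz":0,"wx":0,"wy":0,"wz":-0.007},{"dx":0,"dy":-0.0015,"dz":0,"wx":0,"wy":0,"wz":-0.01},{"dx":0,"dy":-0.0015,"dz":0,"wx":0,"wy":0,"wz":-0.01}]'
python3 - <<'E'
from plant import viewer,arm
from h import *
d=viewer.get_image("wrist"); np.savez("pics/w7.npz",**d)
g=cv2.cvtColor(d["pixels"],cv2.COLOR_RGB2GRAY)
p=arm.observe()["position"];R=arm.observe()["tcp_rot"]
for z in (.1175,.123,.1265,.132):
    print(z,proj(d,[p[0]-.0085*-R[0,1]*0+R[0,1]*.0085,p[1]+R[1,1]*.0085,z]).round(1))
# coarse map of the knob area
print(g[150:330:6,215:345:5])
E
```

```text
clock: 19.97
position: [0.4407, -0.0006, 0.1088]
tcp_rot: [[-0.972, -0.235, -0.0], [-0.235, 0.972, 0.0], [0.0, 0.0, -1.0]]
wrist_force: [-0.8, 3.5, 1.1]
width: 0.0428
grasp_force: 1.9
0.1175 [295.3 274.8]
0.123 [295.9 280. ]
0.1265 [296.3 283.5]
0.132 [297.  289.4]
[[188 158 146 146 143 143 143 143 144 145 148 148 149 148 146 151 150 146
  150 149 148 153 211 216 214 209]
 [213 211 208 205 164 147 142 145 145 146 143 143 147 145 147 147 147 148
  147 150 153 209 210 211 210 207]
 [208 206 208 210 212 210 208 208 148 146 144 143 148 145 145 148 146 144
  147 146 158 212 211 210 214 216]
 [215 211 206 204 204 204 206 209 213 213 212 203 167 145 147 144 144 148
  146 148 201 207 210 212 209 210]
 [211 209 208 214 214 209 209 205 204 206 208 207 209 151 153 151 147 145
  148 147 210 211 211 212 209 212]
 [210 211 204 213 208 209 206 208 212 211 209 203 202 142 143 144 144 148
  148 156 213 211 206 210 211 210]
 [201 241 237 223 190 158 140 150 194 204 208 209 146 148 146 142 143 140
  144 192 208 208 210 214 214 208]
 [196 250 155 219 251 250 249 246 242 233 207 171 133 129 135 143 146 1
[... 1736 characters left out ...]
26  28  31
   28  21  30  25  26   9  12  69]
 [162  43  26  18  37 194 188 190 191 194 183 119  83  28  21  27  27  31
   24  23  32  18  23  23  22 108]
 [ 25  42  16  15 130 195 197 193 198 192 182 127 124 122  32  22  27  28
   33  27  31 155  23  24  23  34]
 [ 21  42  24  23 203 195 198 196 198 198 197 142 124 147 140  48  21  26
   27  43 109 207 123  15  26  29]
 [ 21  38  24  22 206 197 193 194 195 198 193 175 103 148 144 143 142 143
  142 116 109 171 204  23  27  28]
 [ 27  36  21 115 197 194 194 193 195 195 196 187 106 146 144 144 144 145
  141 104 109 195 212  26  34  32]
 [ 31  36  25 247 192 190 194 193 194 195 194 193 121 147 147 145 142 143
  142 106 158 205 206 115  32  26]]
```

```bash
python3 -m creep '[{"dx":0,"dy":-0.001,"dz":0,"wx":0,"wy":0,"wz":-0.007},{"dx":0,"dy":-0.002,"dz":0,"wx":0,"wy":0,"wz":-0.014},{"dx":0,"dy":-0.002,"dz":0,"wx":0,"wy":0,"wz":-0.014}]'
```

```text
clock: 20.27
position: [0.4412, -0.0019, 0.1089]
tcp_rot: [[-0.968, -0.249, 0.0], [-0.249, 0.968, 0.002], [-0.0, 0.001, -1.0]]
wrist_force: [-1.3, 8.0, 1.7]
width: 0.0429
grasp_force: 3.6
```

The force jumped to 8 N and the tool lagged: that is the stop wall, right after the drop. Back off, lift away and check.

```bash
python3 -m creep '[{"dx":0,"dy":0.004,"dz":0,"wx":0,"wy":0,"wz":0},{"dx":0,"dy":0.0095,"dz":0,"wx":0,"wy":0,"wz":0},{"dx":0,"dy":0.0095,"dz":0,"wx":0,"wy":0,"wz":0}]'
python3 -m creep '[{"dx":0,"dy":0,"dz":-0.005,"wx":0,"wy":0,"wz":0},{"dx":0,"dy":0,"dz":-0.02,"wx":0,"wy":0,"wz":0},{"dx":0,"dy":0,"dz":-0.04,"wx":0,"wy":0,"wz":0},{"dx":0,"dy":0,"dz":-0.06,"wx":0,"wy":0,"wz":0},{"dx":0,"dy":0,"dz":-0.08,"wx":0,"wy":0,"wz":0},{"dx":0,"dy":0,"dz":-0.08,"wx":0,"wy":0,"wz":0},{"dx":0,"dy":0,"dz":-0.08,"wx":0,"wy":0,"wz":0}]'
python3 - <<'E'
from plant import viewer,arm
from h import *
from scipy.optimize import least_squares
def dark(d,c,r,th):
    g=cv2.cvtColor(d["pixels"],cv2.COLOR_RGB2GRAY); x0,y0=int(c[0])-r,int(c[1])-r
    n,l,st,ce=cv2.connectedComponentsWithStats((g[y0:y0+2*r,x0:x0+2*r]<th).astype(np.uint8)); return [(s[4],*(s[:4]),*(q+[x0,y0]).round(1)) for s,q in zip(st[1:],ce[1:]) if s[4]>25]
P=[.4395,.011,.1135]
for n,r,th in (("wrist",50,45),("side",16,60)):
    d=viewer.get_image(n); np.savez(f"pics/{n}8.npz",**d)
    print(n,proj(d,P),[proj(d,[P[0],P[1],z]).round(1).tolist() for z in(.097,.123,.1265,.132)],dark(d,proj(d,P),r,th))
E
```

```text
clock: 20.52
position: [0.4386, 0.0069, 0.1086]
tcp_rot: [[-0.969, -0.249, -0.0], [-0.249, 0.969, -0.001], [0.0, -0.001, -1.0]]
wrist_force: [-0.3, -1.0, 0.1]
width: 0.043
grasp_force: 0.0
clock: 21.1
position: [0.4394, 0.0064, 0.1899]
tcp_rot: [[-0.969, -0.248, 0.003], [-0.248, 0.969, -0.001], [-0.002, -0.001, -1.0]]
wrist_force: [0.7, 0.3, 0.1]
width: 0.043
grasp_force: 0.0
wrist [284.52965585 226.47904372] [[284.2, 220.6], [284.7, 230.3], [284.8, 231.7], [284.9, 234.2]] [(np.int32(865), np.int32(34), np.int32(34), np.int32(30), np.int32(37), np.float64(282.7), np.float64(228.3)), (np.int32(30), np.int32(0), np.int32(80), np.int32(2), np.int32(20), np.float64(234.3), np.float64(267.1)), (np.int32(139), np.int32(90), np.int32(80), np.int32(10), np.int32(20), np.float64(327.5), np.float64(267.5))]
side [247.72211721 226.78328153] [[248.1, 231.7], [247.5, 223.9], [247.4, 222.8], [247.3, 221.1]] [(np.int32(141), np.int32(11), np.int32(11), np.int32(12), np.int32(15), np.float64(247.7), np.float64(228.0))]
```

```bash
python3 - <<'E'
from h import *
s=np.load("pics/side0.npz"); w=np.load("pics/wrist8.npz"); e=np.load("pics/side8.npz")
print("parked bias",np.array([306.36,177.0])-proj(s,[.592,.173,.110]))
for z in (.110,.1135,.119):
    p=onz(w,282.7,228.3,z); print(z,p.round(4),np.array([247.7,228.0])-proj(e,p), np.hypot(*(p[:2]-[.577,.033])))
# parked wrist view with the same blob measure: bias at known z .110
v=np.load("pics/w5.npz"); g=cv2.cvtColor(v["pixels"],cv2.COLOR_RGB2GRAY)[190:262,240:320]
n,l,st,c=cv2.connectedComponentsWithStats((g<45).astype(np.uint8)); i=1+st[1:,4].argmax()
q=c[i]+[240,190]; p=onz(v,*q,.110); print("parked",st[i],q,p,np.array([306.36,177.0])-proj(s,p))
E
```

```text
parked bias [0.27678803 0.97280722]
0.11 [0.4423 0.0103 0.11  ] [-1.36534091  0.00882677] 0.13662146484603432
0.1135 [0.4412 0.01   0.1135] [-0.82763129  0.93852686] 0.13769460521322116
0.119 [0.4396 0.0096 0.119 ] [0.02411617 2.41119849] 0.1393811852159195
parked [ 27  18  30  35 824] [281.80461165 225.22087379] [0.59271935 0.1716863  0.11      ] [-0.08025559  0.64562647]
```

With the bias seen when the knob was parked (0.65–0.97 px), the side view fits a dropped knob at 0.1135 m (residual 0.94 px) and not the crest (2.4 px). The foot is about 10 mm from the well's middle and the robot is clear, so I hand in.

```bash
python3 -c "
from plant import close_job
print(close_job())"
```

```text
the job is handed in; nothing more can be done
None
```

I handed the job in at about 21 s of the 72 s: the die is home in the well, the clamp has dropped into its notch about 7° past the well's middle and the handle is let go. The drop and the foot's position come from feel and camera measurements, the foot's force on the die was not measured, and close_job gave no verdict.

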